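# Draw out the setting shim and snap the retaining clip onto the spindle

### The job

A belt wheel and its brass washer still sit on a slotted setting shim on the bench spindle. Draw the shim out from under them by its upright tab, without lifting the two off, so that they settle onto the seat, and lay the shim flat on the plywood board on the left. Then push the open spring clip sideways into the spindle groove that this uncovers until it snaps fully home, let go of it, and leave everything else where it is.

Things in the scene. Friction and masses are not known exactly. Their poses are not given: they have to be found in the camera images.
- stand: Fixed grey round boss with a vertical steel spindle. Origin on the bench on the spindle axis. Foot 112 mm across, 8 high; boss 94 mm across, its seat 34 mm up. Spindle 18 mm thick, its end 71 mm up; a groove (12 mm core) runs all round it from 53.5 to 63 mm up, covered by the stack while the shim is in. The same from all sides: the clip may come from any.
- groove (a point): Point on the spindle's axis 54 mm above the stand's origin: the height of the washer's top once the stack has settled, where the underside of the clip comes to lie.
- shim: Aluminium fork plate 10 mm thick, 102 mm long (x from -81 to +21 mm) and 41 mm wide, lying level on the boss under the wheel. Origin at its underside on the spindle's axis (in the middle of the slot); the 21 mm wide slot is open to its +x, so it draws out along its -x, by 40 mm or more. Its upright tab stands across its -x end.
- shim_tab (a point): Middle of the top edge of the shim's tab, at (-76, 0, 48) mm of the shim. The tab is 10 mm thick along the shim's x, 26 mm wide along y and rises 38 mm above the plate's top; 41 mm are free between it and the wheel.
- shim_mid (a point): Point on the underside of the shim, at (-30, 0, 0) mm of the shim: about the middle of its length.
- wheel: Dark steel belt wheel, 60 mm diameter and 16 mm thick, 0.25 kg, loose round the spindle (1.5 mm play all round). Origin at the middle of its underside: 44 mm over the bench on the shim, 34 mm when settled on the seat.
- washer: Brass washer, 58 mm diameter and 4 mm thick, loose round the spindle on top of the wheel. Origin at the middle of its underside: 60 mm over the bench at first, 50 mm when settled.
- clip: Open spring clip: steel plate 6 mm thick, 36 wide, x from -63 to +17 mm, lying flat, with an upright black tab. Origin at its underside amid the jaws, where the spindle axis comes when home. The sprung jaws open to its +x; round noses 6 mm ahead of the origin leave an 8 mm mouth, flared in front. Pushed along +x with about 8 N it springs over the 12 mm groove core, snaps home and holds itself.
- clip_seat (a point): The clip's origin again: the point that must come to the spindle's axis (within 2.5 mm once home).
- clip_tab (a point): Middle of the top edge of the clip's tab, at (-55, 0, 44) mm of the clip. The tab is 10 mm thick along the clip's x, 26 mm wide along y and rises 38 mm above the plate's top. With the clip home, 41 mm are free between the tab and the spindle.
- board: Fixed plain plywood board lying on the bench at the left rear, 246 mm along its x, 176 mm along its y, 16 mm thick. Origin at the middle of its underside.
- dish: Small white dish, 33 mm diameter, 12 mm high, on the near left corner of the board (about -90 mm from the board's middle along its x and +57 mm along its y). Origin at the middle of its underside. Leave it.
- trial_block: Aluminium block 32 x 56 x 27 mm with three brass pins on top. It and the clip lie left and right of the stand, nearer the robot, either way round. Leave it.
- caliper: Caliper 64 x 170 x 12 mm lying at the right. Leave it.
- screwdriver: Red screwdriver, 158 mm long, 21 mm high, lying in front of the stand, a little to the left. Leave it.
Mind the look-alikes: they are no part of the job. Leave any pink or purple look-alike of the clip alone.

How it is judged:
By the outcome, as a careful person would: the job done as asked, in the order asked, and still so for the second after the job is handed in, with the robot touching nothing.
It also fails if it takes over 54 s, if anything falls off the work surface, if the arm or the gripper's body presses on something with over 40 N, if the wrist force passes 120 N, or if a joint passes its speed limit or range.

### The arm

A 7-joint arm with a two-finger parallel gripper is mounted at the origin on a cart in front of the work surface, level with it; the furniture and walls round the work are solid. World frame = base frame: x ahead of the robot, y to its left, z up, the work surface at z = 0. Lengths are in m, angles in rad, forces in N, time in s.
With the tool pointing down it reaches from about 0.4 to 0.85 m from the base axis. Payload 4.5 kg.
Tool frame: the origin (TCP) lies at the very end of the fingers, on their centre line; the grasp point (between the pads) lies 19 mm behind it (r.pinch_z is the distance from the TCP to the grasp point, in m); x points along the fingers, y is the direction in which the jaws open and shut, and the axes are right-handed (so a half turn about x gives the same grasp; the last joint's range is limited). The gripper opens to 88 mm and grips with 3 to 60 N. Pads are 18 mm wide; open, the fingers measure 123 mm over their backs; the gripper's body (75 mm by 187 mm) begins 45 mm behind the grasp point.
Start: joints at [1.281, 0.689, -0.195, 1.565, 0.157, 0.902, -0.215], TCP at [0.199, -0.593, 0.216] pointing down, gripper open.
Joint ranges: [-3.01, 3.01], [-0.46, 2.08], [-1.47, 1.51], [0.13, 2.56], [-1, 4.14], [0.04, 2.09], [-2.66, 2.66]. Speed limits (rad/s): [2.57, 2.57, 3.14, 3.14, 3.14, 3.14, 3.14].

### API

Orientations are given as a unit quaternion [x, y, z, w].
In Python, from plant import telemetry, cams, job, r gives the robot as it stands.
- The arm moves only by the tool send_rows, never from a script. Its argument "commands" is one flat list of numbers, 7 for each row, row after row: the shift along the world's x, y, z as a fraction of full scale, then the turn, a rotation vector about the world's x, y, z as a fraction of full scale, then the closure, from 0 (fully open) to 1 (shut). In form: [dx, dy, dz, wx, wy, wz, claw, dx, dy, dz, wx, wy, wz, claw, ...]. A call has 1 to 12 rows; each row shifts and turns the pose as measured when the row begins; what a row does not reach is not made up. Full scale, the value 1, is 250 mm for a shift and 90 degrees for a turn. A row lasts 1/10 s, in which the tool goes at most 50 mm and 8.59 degrees, less where a joint would pass 70% of its speed; a pose out of reach is approached as far as the arm can. A call with a number of a shift or a turn outside -1 to 1 is refused whole. A call with a gripper value outside its range is refused whole. The fingers move at their own pace and stop on an object; "newtons" is the grip in N (left out, the last holds). Time passes only in rows, so rows that do not move let the fingers close. It gives the time, the measured TCP pose, the force and the opening at its end, in the units of the state.
- telemetry.get_state(): the state, without advancing time (a new reading comes with each control period).
- cams.snapshot(name): name is "scene" or "top" or "wrist"; returns a dict with "image" (400x640x3 uint8, blue, green, red), "intrinsics" (3x3 intrinsics, pixels), "k1" (the pictures are not rectified: a ray, as slopes to the right and down, at radius r is drawn at 1 + k1 r^2 times it, then the intrinsics apply), "world_to_cam" (4x4, takes a point from world to camera coordinates). Camera axes: x right, y down, z forward; pixel columns grow to the right and rows downward; lengths in m; the calibration is good to about 2 mm. A picture is of the moment at which its call begins. There is no depth.
- job.finish_job(): hands the job in, once; it reports no verdict.
The state is a dict: "clock": time; "q": joint angles; "qd": joint speeds; "joint_torque": joint torques, N m; "tool_pos": TCP position; "eef_rot": TCP orientation; "contact_force": force on the tool from outside, world axes, zero at the start; "moment": the same for the moment, N m; "opening": opening from 0.0 (shut) to 1.0 (fully open).
Only numpy, scipy, OpenCV 4.12 (cv2) and the standard library are available. Lean on these libraries where they do the work, as an engineer would, in place of code of your own. Each camera call takes 0.05 s, during which the arm holds its last target.

## Working session

There is one attempt and no reset: what is moved stays moved. The work goes in short steps, Python scripts to look and compute and a tool call to move; the robot and the scene stay as the last step left them, time stands still between calls to the robot, and variables do not carry over. Pictures are saved under pics/ and viewed, and the job is handed in when it is done.

Besides the shell and the picture viewer there is one more tool, called after "Emit:" as name(argument=value, ...), one argument or row to a line, values as JSON. send_rows: Moves the arm, as the interface text tells. Its arguments: {"type":"object","properties":{"commands":{"type":"array"},"newtons":{"type":"number"}},"required":["commands"]}

```bash
ls; mkdir -p pics
python3 - <<'E'
from plant import telemetry,cams,job,r
import cv2,numpy as np
s=telemetry.get_state()
for k in s: print(k,np.round(s[k],4))
print(r.pinch_z)
for n in ["scene","top"]:
    d=cams.snapshot(n); cv2.imwrite(f"pics/{n}0.png",d["image"]); print(n,d["intrinsics"],d["k1"],np.round(d["world_to_cam"],4))
E
```

```text
pics
clock 0.0
q [ 1.2808  0.69   -0.1945  1.5663  0.1573  0.9025 -0.2151]
qd [-0.0007 -0.0019  0.0005 -0.0014  0.0013  0.     -0.0014]
joint_torque [-1.00000e-04 -5.27561e+01 -1.26730e+00 -1.53430e+01 -5.28000e-02
  6.60000e-03  2.00000e-04]
tool_pos [ 0.1986 -0.5919  0.2154]
eef_rot [-0.6977 -0.1146  0.698  -0.1134]
contact_force [-0.1921 -0.2184 -0.0968]
moment [0.0342 0.0272 0.0142]
opening 0.997
0.0187
scene [[376.9598243    0.         319.35818035]
 [  0.         376.9598243  204.95626615]
 [  0.           0.           1.        ]] 0.016501899197889868 [[-0.7195 -0.6942 -0.0197  0.3531]
 [-0.484   0.5216 -0.7026  0.3139]
 [ 0.498  -0.496  -0.7113  0.7913]
 [ 0.      0.      0.      1.    ]]
top [[516.01385206   0.         320.50255063]
 [  0.         516.01385206 195.71893958]
 [  0.           0.           1.        ]] -0.07203307700950005 [[-9.1000e-03 -1.0000e+00  6.0000e-04 -1.2700e-02]
 [-9.9360e-01  8.9000e-03 -1.1280e-01  5.3890e-01]
 [ 1.1280e-01 -1.6000e-03 -9.9360e-01  1.5096e+00]
 [ 0.0000e+00  0.0000e+00  0.0000e+00  1.0000e+00]]
```

View pics/scene0.png

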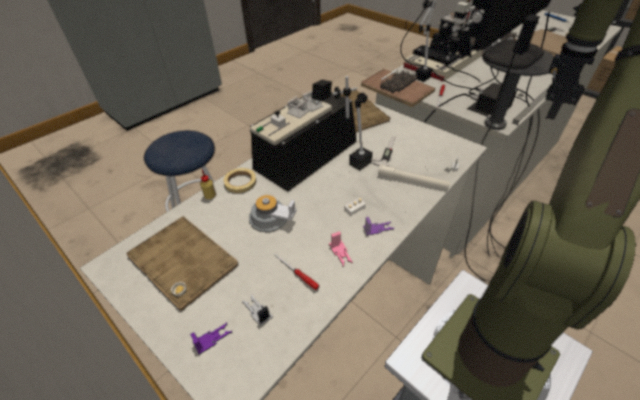

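View pics/top0.png

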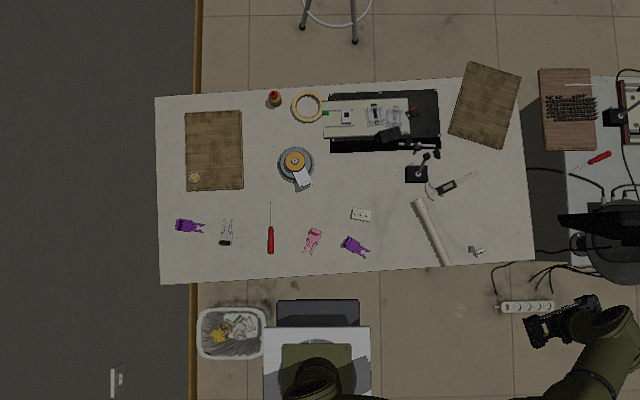

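```bash
cat > h.py <<'E'
import numpy as np,cv2
from scipy.spatial.transform import Rotation as R
def ray(d,u,v):
    K=d["intrinsics"];x=(u-K[0,2])/K[0,0];y=(v-K[1,2])/K[1,1]
    X=np.array([x,y])
    for _ in range(20): X=np.array([x,y])/(1+d["k1"]*(X@X))
    T=d["world_to_cam"];Rm=T[:3,:3]
    return -Rm.T@T[:3,3],Rm.T@np.r_[X,1]
def onz(d,u,v,z):
    o,k=ray(d,u,v);return o+k*(z-o[2])/k[2]
def proj(d,p):
    T=d["world_to_cam"];c=T[:3,:3]@np.asarray(p)+T[:3,3];X=c[:2]/c[2];X=X*(1+d["k1"]*(X@X));K=d["intrinsics"]
    return np.array([K[0,0]*X[0]+K[0,2],K[1,1]*X[1]+K[1,2]])
E
python3 - <<'E'
from plant import cams
import cv2,pickle
T=cams.snapshot("top");S=cams.snapshot("scene");pickle.dump((T,S),open("d0.pkl","wb"))
t=T["image"];s=S["image"]
def c(im,x,y,w,h,f):return cv2.resize(im[y:y+h,x:x+w],None,fx=f,fy=f,interpolation=cv2.INTER_CUBIC)
cv2.imwrite("pics/t_stand.png",c(t,265,135,64,64,8))
cv2.imwrite("pics/t_clip.png",c(t,195,200,64,64,8))
cv2.imwrite("pics/s_both.png",cv2.hconcat([c(s,240,185,64,50,6),c(s,230,285,64,50,6)]))
E
```

```text
(no output)
```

View pics/t_stand.png

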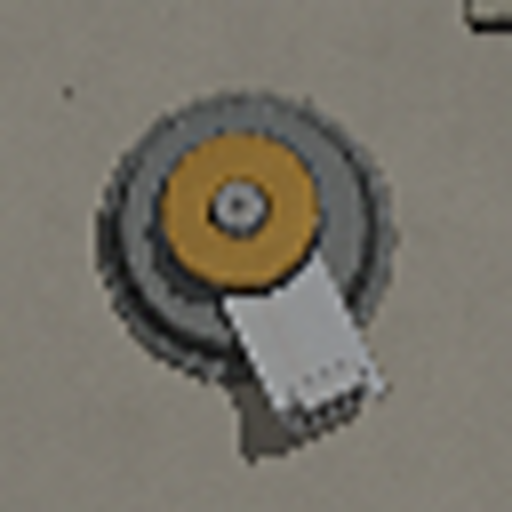

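View pics/t_clip.png

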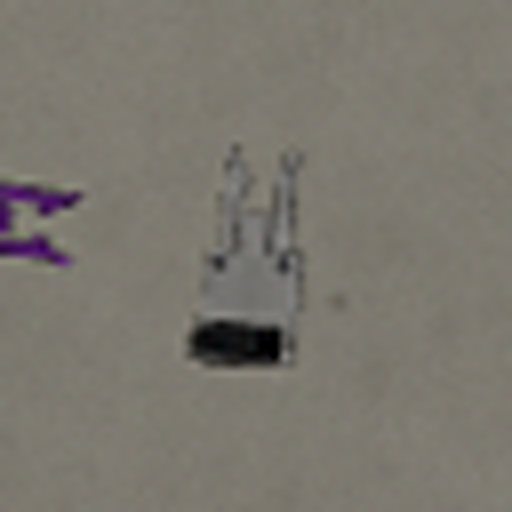

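View pics/s_both.png

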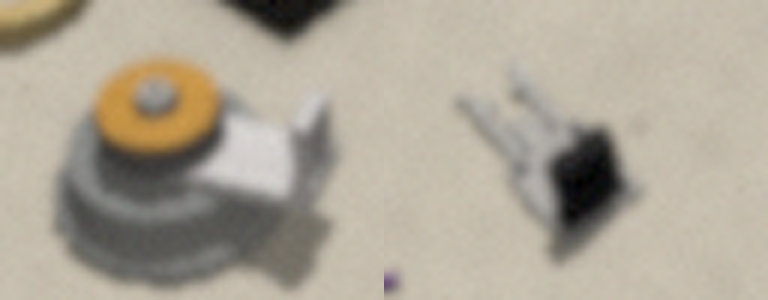

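Run:
```python
import pickle;from h import *
T,S=pickle.load(open("d0.pkl","rb"))
print("cams",ray(T,0,0)[0],ray(S,0,0)[0])
def tp(x,y,ox,oy,f):return ((x+.5)/f-.5+ox,(y+.5)/f-.5+oy)
# washer masks
for n,d in(("T",T),("S",S)):
    hsv=cv2.cvtColor(d["image"],cv2.COLOR_BGR2HSV)
    m=cv2.inRange(hsv,(10,120,80),(25,255,255)); 
    if n=="T": m[:, :265]=0;m[:,330:]=0;m[:135]=0;m[199:]=0
    else: m[:,:245]=0;m[:,285:]=0;m[:185]=0;m[225:]=0
    c=max(cv2.findContours(m,0,2)[0],key=cv2.contourArea);e=cv2.minEnclosingCircle(c);el=cv2.fitEllipse(c);print(n,e,el,onz(d,*el[0],.064))
print("spT",onz(T,*tp(238,207,265,135,8),.071),"spS",onz(S,*tp(155,95,240,185,6),.071))
for nm,p,z in [("shimplate L",(228,300),.054),("R",(320,255),.054),("Ltab",(283,415),.054),("Rtab",(372,370),.054)]:
    print(nm,onz(T,*tp(*p,265,135,8),z))
for nm,p in [("tabtop S1",(312,95)),("tabtop S2",(325,104)),("S3",(296,125))]:
    print(nm,onz(S,*tp(*p,240,185,6),.092))
for nm,p in [("plate corner A",(190,180)),("B",(285,197))]: print(nm,onz(S,*tp(*p,240,185,6),.054))
for nm,p,z in [("clip toptab L",(192,330),.044),("R",(282,325),.044),("bL",(192,360),.044),("bR",(282,358),.044),("nose L",(236,148),.006),("nose R",(292,155),.006),("plR",(297,258),.006),("plL",(208,258),.006),("plBR",(292,365),.006)]:
    print(nm,onz(T,*tp(*p,195,200,8),z))
for nm,p,z in [("tabtopS l",(552,160),.044),("r",(608,128),.044),("rb",(625,180),.006),("lb",(557,245),.006),("n1",(463,100),.006),("n2",(515,65),.006)]:
    print(nm,onz(S,*tp(p[0]-384,p[1],230,285,6),z))
for nm,p in [("board",(186,113)),("",(242,110)),("",(243,189)),("",(186,191)),("dish",(195,178))]: print(nm,onz(T,*p,.016))
```

```text
cams [ 0.36505099 -0.01511613  1.56074535] [0.01192043 0.47386202 0.79033501]
T ((294.4047546386719, 160.8401336669922), 9.632050514221191) ((294.4885559082031, 160.89132690429688), (18.297325134277344, 18.65519142150879), 48.13496398925781) [0.63885093 0.05814485 0.064     ]
S ((265.5, 202.5), 9.823541641235352) ((265.6922607421875, 202.65487670898438), (13.811623573303223, 19.66792869567871), 78.54762268066406) [0.63423789 0.06092658 0.064     ]
spT [0.63892471 0.05831428 0.071     ] spS [0.63541645 0.05980113 0.071     ]
shimplate L [0.60722058 0.06294919 0.054     ]
R [0.62374843 0.02887117 0.054     ]
Ltab [0.56419189 0.04281681 0.054     ]
Rtab [0.58062215 0.00993569 0.054     ]
tabtop S1 [0.56634278 0.02472083 0.092     ]
tabtop S2 [0.55804439 0.02467814 0.092     ]
S3 [0.55787279 0.04214627 0.092     ]
plate corner A [0.5970056 0.0745682 0.054    ]
B [0.55812379 0.05255678 0.054     ]
clip toptab L [0.40660734 0.28325543 0.044     ]
R [0.40821696 0.25005753 0.044     ]
bL [0.39561936 0.28313837 0.044     ]
bR [0.39613546 0.2499549  0.044     ]
nose L [0.47618842 0.27478522 0.006     ]
nose R [0.47336982 0.25349038 0.006     ]
plR [0.4344585  0.25124438 0.006     ]
plL [0.43470078 0.28496138 0.006     ]
plBR [0.39426461 0.25279785 0.006     ]
tabtopS l [0.40695972 0.2797598  0.044     ]
r [0.40197764 0.25735803 0.044     ]
rb [0.40036117 0.25615921 0.006     ]
lb [0.39874717 0.29072897 0.006     ]
n1 [0.47249649 0.27732261 0.006     ]
n2 [0.46985507 0.2535829  0.006     ]
board [0.80140929 0.39567696 0.016     ]
 [0.80851023 0.22197331 0.016     ]
 [0.56299545 0.21646314 0.016     ]
 [0.55851458 0.38991367 0.016     ]
dish [0.59805145 0.3631633  0.016     ]
```

Run:
```python
import pickle;from h import *
from plant import telemetry
s=telemetry.get_state();M=R.from_quat(s["eef_rot"]).as_matrix();print(np.round(M,3), np.degrees(np.arctan2(M[1,1],M[0,1])))
T,S=pickle.load(open("d0.pkl","rb"))
def tp(x,y,ox,oy,f):return ((x+.5)/f-.5+ox,(y+.5)/f-.5+oy)
for p in [(312,95),(325,104),(296,125)]: print(onz(S,*tp(*p,240,185,6),.082))
a=np.radians(25)
print(proj(S,[.637-.071*np.cos(a)-.013*-np.sin(a)*1,.059-.071*np.sin(a)+.013*np.cos(a),.082]))
```

```text
[[-0.     0.318 -0.948]
 [ 0.001 -0.948 -0.318]
 [-1.    -0.001  0.   ]] -71.44705672577183
[0.57428198 0.01828923 0.082     ]
[0.56586476 0.01824593 0.082     ]
[0.56569071 0.03596419 0.082     ]
[284.39663543 204.08908846]
```

Emit:
send_rows(
  commands=[0.1, 0.17, 0.01, 0, 0, 0.09, 0, 0.1, 0.17, 0.01, 0, 0, 0.09, 0, 0.1, 0.17, 0.01, 0, 0, 0.09, 0, 0.1, 0.17, 0.01, 0, 0, 0.09, 0, 0.1, 0.17, 0.01, 0, 0, 0.09, 0, 0.1, 0.17, 0.01, 0, 0, 0.09, 0, 0.1, 0.17, 0.01, 0, 0, 0.09, 0, 0.1, 0.17, 0.01, 0, 0, 0.09, 0, 0.1, 0.17, 0.01, 0, 0, 0.09, 0, 0.1, 0.17, 0.01, 0, 0, 0.09, 0],
  newtons=40,
)

```text
clock: 1.2
tool_pos: [0.4445, -0.1648, 0.2403]
eef_rot: [0.445, 0.546, -0.447, 0.551]
contact_force: [1.4, -0.4, -0.1]
opening: 1.001
```

Emit:
send_rows(
  commands=[0.08, 0.12, 0, 0, 0, 0.05, 0, 0.08, 0.12, 0, 0, 0, 0.05, 0, 0.08, 0.12, 0, 0, 0, 0.05, 0, 0.08, 0.12, 0, 0, 0, 0.02, 0, 0.08, 0.12, 0, 0, 0, 0, 0, 0.04, 0.1, 0, 0, 0, 0, 0, 0, 0, 0, 0, 0, 0, 0],
)

```text
clock: 1.9
tool_pos: [0.5609, 0.0261, 0.2409]
eef_rot: [0.363, 0.605, -0.36, 0.611]
contact_force: [-0.6, -0.2, 0.3]
opening: 1.003
```

Run:
```python
import pickle;from h import *
from plant import telemetry,cams
d=cams.snapshot("wrist");pickle.dump(d,open("w1.pkl","wb"));cv2.imwrite("pics/w1.png",d["image"])
s=telemetry.get_state();M=R.from_quat(s["eef_rot"]).as_matrix();print(np.round(M,3), np.degrees(np.arctan2(M[1,1],M[0,1])),s["tool_pos"],s["q"])
print(ray(d,320,200))
for p in ([.637,.059,.071],[.568,.027,.082],[.402,.266,.044]): print(proj(d,p))
```

```text
[[ 0.008  0.88   0.476]
 [-0.002  0.476 -0.88 ]
 [-1.     0.006  0.006]] 28.40110324739341 [0.56021118 0.02356345 0.24061043] [ 0.26046814  0.63116281 -0.65478904  1.7278635   0.46866152  0.93565321
 -0.0876656 ]
(array([0.51993014, 0.09882742, 0.40661692]), array([ 0.18185036, -0.29135475, -0.93954342]))
[386.13402936 174.07408548]
[320.79345348 172.71866785]
[ 286.59099355 -140.91457868]
```

View pics/w1.png

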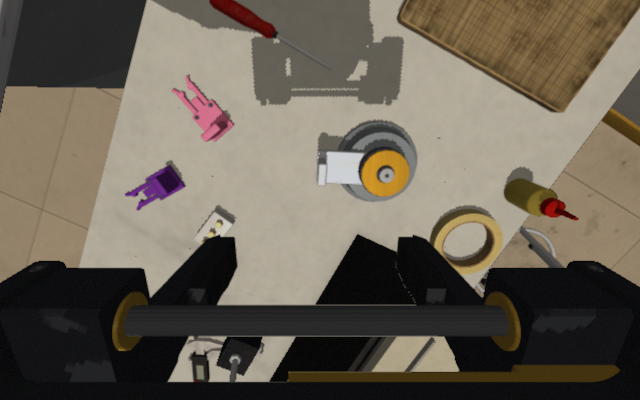

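Run:
```python
import pickle;from h import *
d=pickle.load(open("w1.pkl","rb"));im=d["image"]
cv2.imwrite("pics/w1c.png",cv2.resize(im[135:205,305:415],None,fx=7,fy=7,interpolation=cv2.INTER_CUBIC))
```

```text
(no output)
```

View pics/w1c.png

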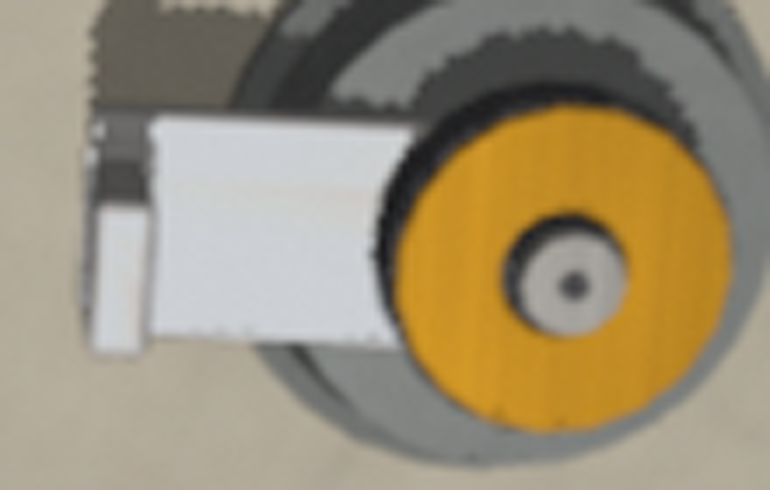

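Run:
```python
import pickle;from h import *
d=pickle.load(open("w1.pkl","rb"))
f=lambda x,y,z:onz(d,(x+.5)/7-.5+305,(y+.5)/7-.5+135,z)
P=[f(x,y,.082) for x,y in[(97,205),(150,205),(145,352),(92,352)]];print(np.round(P,4),np.mean(P,0))
ang=lambda a,b:np.degrees(np.arctan2(*(b-a)[[1,0]]))
print(ang(P[0],P[1]),ang(P[3],P[2]),ang(P[3],P[0])-90+180,ang(P[2],P[1]))
for a,b in[((150,117),(415,128)),((150,337),(395,347))]:print(ang(f(*a,.044),f(*b,.044)))
print("spindle",f(574,285,.071), "washer",f(563,268,.064))
```

```text
[[0.5608 0.0346 0.082 ]
 [0.5682 0.0386 0.082 ]
 [0.5793 0.017  0.082 ]
 [0.5717 0.0129 0.082 ]] [0.5700194  0.02578065 0.082     ]
28.31389830660222 28.277761616443474 206.66910777991015 117.1325275694539
25.939082630222874
25.844216445397745
spindle [0.63823418 0.05801605 0.071     ] washer [0.63745661 0.05878615 0.064     ]
```

Emit:
send_rows(
  commands=[0.039, 0.008, 0, 0, 0, -0.027, 0.65, 0, 0, -0.15, 0, 0, 0, 0.65, 0, 0, -0.15, 0, 0, 0, 0.65, 0, 0, -0.12, 0, 0, 0, 0.65, 0, 0, 0, 0, 0, 0, 0.65, 0, 0, 0, 0, 0, 0, 0.65],
)

```text
clock: 2.55
tool_pos: [0.5688, 0.0152, 0.1334]
eef_rot: [0.377, 0.593, -0.38, 0.602]
contact_force: [-0.0, 1.2, 0.2]
opening: 0.48
```

```bash
cat > st.py <<'E'
from plant import telemetry
from h import *
s=telemetry.get_state();M=R.from_quat(s["eef_rot"]).as_matrix();print("yaw",np.degrees(np.arctan2(M[1,1],M[0,1])),"tilt x",M[:,0].round(4),s["tool_pos"].round(4) if hasattr(s["tool_pos"],"round") else s["tool_pos"],s["opening"],"F",np.round(s["contact_force"],1),s["clock"])
E
python3 st.py
```

```text
yaw 25.297244381362148 tilt x [ 0.0082 -0.0107 -0.9999] [0.5688 0.0152 0.1334] 0.47988589762318107 F [-0.   1.2  0.2] 2.55
```

Emit:
send_rows(
  commands=[0.005, 0.041, -0.04, 0.007, 0.005, 0.008, 0.65, 0, 0, 0, 0, 0, 0, 0.65, 0, 0, 0, 0, 0, 0, 0.65],
)

```text
clock: 2.85
tool_pos: [0.5722, 0.0253, 0.1262]
eef_rot: [0.376, 0.598, -0.374, 0.601]
contact_force: [-0.2, -0.3, 0.3]
opening: 0.349
```

```bash
python3 st.py
```

```text
yaw 25.94399769463049 tilt x [ 0.0052  0.0015 -1.    ] [0.5722 0.0253 0.1262] 0.3491078256981168 F [-0.2 -0.3  0.3] 2.85
```

Emit:
send_rows(
  commands=[-0.008, 0, -0.1, 0, 0.002, 0, 0.65, 0, 0, -0.1, 0, 0, 0, 0.65, 0, 0, -0.09, 0, 0, 0, 0.65, 0, 0, 0, 0, 0, 0, 0.65],
)

```text
clock: 3.25
tool_pos: [0.5743, 0.0264, 0.0562]
eef_rot: [0.378, 0.596, -0.372, 0.602]
contact_force: [-1.1, -1.0, -0.2]
opening: 0.349
```

```bash
python3 st.py
```

```text
yaw 25.928001774342555 tilt x [ 0.0121  0.0033 -0.9999] [0.5743 0.0264 0.0562] 0.3494294604962002 F [-1.1 -1.  -0.2] 3.25
```

Emit:
send_rows(
  commands=[-0.017, -0.004, -0.018, -0.002, 0.008, 0, 0.65, 0, 0, 0, 0, 0, 0, 0.65, 0, 0, 0, 0, 0, 0, 0.65],
)

```text
clock: 3.55
tool_pos: [0.5718, 0.0261, 0.0544]
eef_rot: [0.376, 0.599, -0.374, 0.6]
contact_force: [0.2, 0.0, 0.5]
opening: 0.348
```

```bash
python3 st.py
```

```text
yaw 25.931826392900014 tilt x [ 2.9e-03  9.0e-04 -1.0e+00] [0.5718 0.0261 0.0544] 0.3482840814594326 F [0.2 0.  0.5] 3.55
```

Emit:
send_rows(
  commands=[-0.007, -0.002, -0.012, 0, 0.002, 0, 0.65, 0, 0, 0, 0, 0, 0, 0.9, 0, 0, 0, 0, 0, 0, 1, 0, 0, 0, 0, 0, 0, 1, 0, 0, 0, 0, 0, 0, 1, 0, 0, 0, 0, 0, 0, 1],
  newtons=40,
)

```text
clock: 4.15
tool_pos: [0.5711, 0.0254, 0.0532]
eef_rot: [0.376, 0.599, -0.374, 0.6]
contact_force: [-0.5, -0.4, 0.3]
opening: 0.106
```

```bash
python3 st.py; python3 -c "
from plant import cams;import cv2,pickle
d=cams.snapshot('wrist');cv2.imwrite('pics/w2.png',d['image'])"
```

```text
yaw 25.884914640178888 tilt x [ 0.0028  0.0012 -1.    ] [0.5711 0.0254 0.0532] 0.10637117489825364 F [-0.5 -0.4  0.3] 4.15
```

View pics/w2.png

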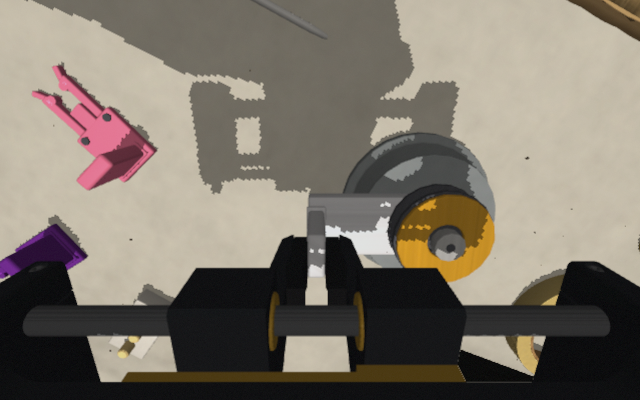

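Emit:
send_rows(
  commands=[-0.036, -0.0175, 0, 0, 0, 0, 1, -0.036, -0.0175, 0, 0, 0, 0, 1, -0.036, -0.0175, 0, 0, 0, 0, 1],
)

```text
clock: 4.5
tool_pos: [0.5452, 0.0136, 0.0534]
eef_rot: [0.378, 0.598, -0.372, 0.601]
contact_force: [1.9, 0.8, -1.6]
opening: 0.104
```

```bash
python3 st.py
```

```text
yaw 25.93283985562746 tilt x [ 0.0078  0.0049 -1.    ] [0.5452 0.0136 0.0534] 0.10420749599889238 F [ 1.9  0.8 -1.6] 4.5
```

Emit:
send_rows(
  commands=[-0.036, -0.019, 0, 0, 0.002, 0, 1, -0.036, -0.019, 0, 0, 0.001, 0, 1, -0.036, -0.019, 0, 0, 0, 0, 1, -0.036, -0.018, 0, 0, 0, 0, 1, -0.036, -0.018, 0, 0, 0, 0, 1, 0, 0, 0, 0, 0, 0, 1],
)

```text
clock: 5.1
tool_pos: [0.4901, -0.0155, 0.0534]
eef_rot: [0.374, 0.601, -0.377, 0.597]
contact_force: [0.6, -0.2, 0.2]
opening: 0.103
```

```bash
python3 st.py; python3 -c "
from plant import cams;import cv2,pickle
d=cams.snapshot('wrist');cv2.imwrite('pics/w3.png',d['image'])"
```

```text
yaw 25.818897600695077 tilt x [-5.9e-03 -2.0e-04 -1.0e+00] [ 0.4901 -0.0155  0.0534] 0.10338421525259256 F [ 0.6 -0.2  0.2] 5.1
```

View pics/w3.png

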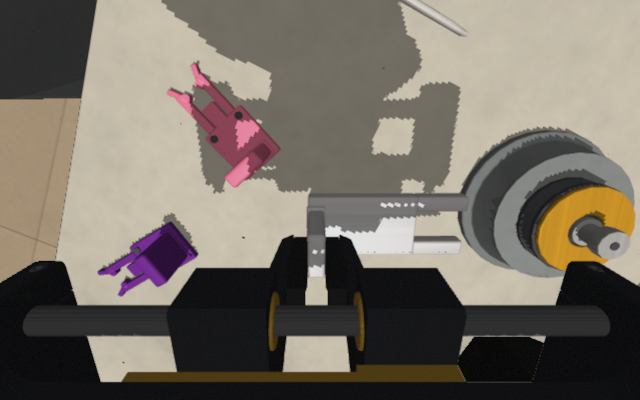

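Emit:
send_rows(
  commands=[0, 0, 0.12, 0, -0.003, 0, 1, 0, 0, 0.14, 0, 0, 0, 1, 0, 0, 0.14, 0, 0, 0, 1, 0.04, 0.07, 0.02, 0, 0, 0, 1, 0.075, 0.13, 0, 0, 0, 0, 1, 0.075, 0.13, 0, 0, 0, 0, 1, 0.075, 0.13, 0, 0, 0, 0, 1, 0.075, 0.13, 0, 0, 0, 0, 1, 0.075, 0.13, 0, 0, 0, 0, 1, 0.075, 0.13, 0, 0, 0, 0, 1, 0.075, 0.13, 0, 0, 0, 0, 1, 0.04, 0.07, 0, 0, 0, 0, 1],
)

```text
clock: 6.35
tool_pos: [0.6472, 0.256, 0.1632]
eef_rot: [0.378, 0.598, -0.377, 0.597]
contact_force: [-0.5, 0.2, 0.0]
opening: 0.103
```

Emit:
send_rows(
  commands=[0, 0, 0, 0, 0, 0, 1, 0, 0, 0, 0, 0, 0, 1],
)

```text
clock: 6.55
tool_pos: [0.6469, 0.2603, 0.1624]
eef_rot: [0.378, 0.599, -0.376, 0.597]
contact_force: [0.6, -0.4, -0.3]
opening: 0.103
```

```bash
python3 st.py; python3 -c "
from plant import cams;import cv2,pickle
d=cams.snapshot('wrist');cv2.imwrite('pics/w4.png',d['image'])
d=cams.snapshot('scene');cv2.imwrite('pics/s4.png',d['image'])"
```

```text
yaw 25.629853560998434 tilt x [-6.0e-04  4.2e-03 -1.0e+00] [0.6469 0.2603 0.1624] 0.10253217517068959 F [ 0.6 -0.4 -0.3] 6.55
```

View pics/w4.png

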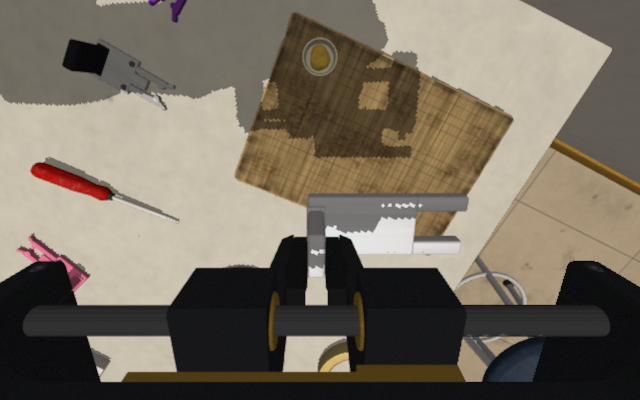

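View pics/s4.png

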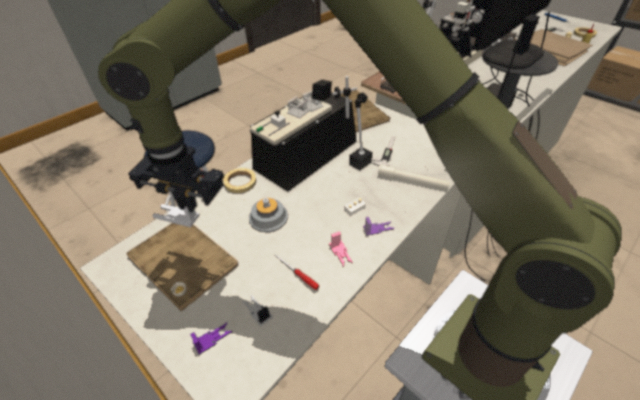

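Emit:
send_rows(
  commands=[0.047, 0.078, -0.1, 0.003, 0, 0, 1, 0, 0, -0.13, 0, 0, 0, 1, 0, 0, -0.12, 0, 0, 0, 1, 0, 0, -0.09, 0, 0, 0, 1, 0, 0, 0, 0, 0, 0, 1, 0, 0, 0, 0, 0, 0, 1],
)

```text
clock: 7.25
tool_pos: [0.6602, 0.2687, 0.0523]
eef_rot: [0.381, 0.597, -0.378, 0.597]
contact_force: [0.9, -0.5, 0.2]
opening: 0.103
```

```bash
python3 st.py; python3 -c "
from plant import cams;import cv2,pickle
from h import *
d=cams.snapshot('wrist');cv2.imwrite('pics/w5.png',d['image'])
d=cams.snapshot('top');cv2.imwrite('pics/t5.png',cv2.resize(d['image'][80:280,140:380],None,fx=3,fy=3))"
```

```text
yaw 25.069435511292617 tilt x [ 0.0023  0.0032 -1.    ] [0.6602 0.2687 0.0523] 0.10338556703052477 F [ 0.9 -0.5  0.2] 7.25
```

View pics/w5.png

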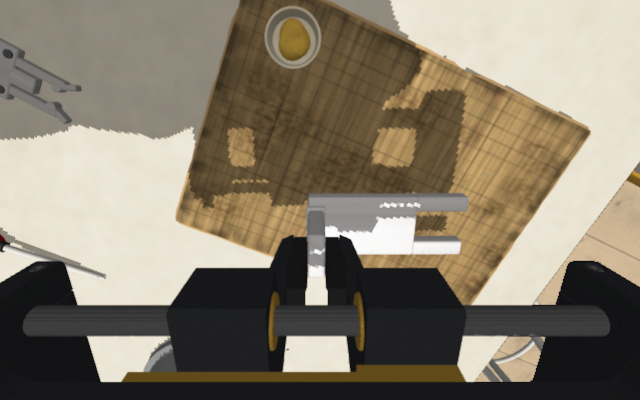

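View pics/t5.png

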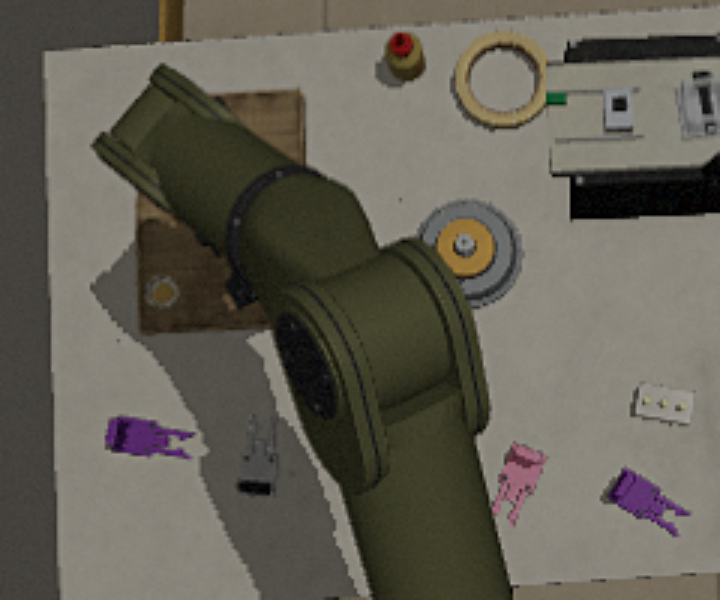

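Emit:
send_rows(
  commands=[0, 0.085, 0, 0.002, 0.001, 0.01, 1, 0, 0, 0, 0, 0, 0, 1, 0, 0, -0.03, 0, 0, 0, 1, 0, 0, -0.02, 0, 0, 0, 1, 0, 0, 0, 0, 0, 0, 1],
)

```text
clock: 7.85
tool_pos: [0.6641, 0.2882, 0.0453]
eef_rot: [0.38, 0.598, -0.372, 0.6]
contact_force: [0.3, 0.0, -0.4]
opening: 0.108
```

```bash
python3 st.py
```

```text
yaw 25.77148813929318 tilt x [ 0.0093  0.0077 -0.9999] [0.6641 0.2882 0.0453] 0.10755047817655641 F [ 0.3  0.  -0.4] 7.85
```

Emit:
send_rows(
  commands=[0, 0, -0.02, -0.005, 0.006, 0, 1, 0, 0, -0.02, 0, 0, 0, 1, 0, 0, -0.01, 0, 0, 0, 1, 0, 0, 0, 0, 0, 0, 1],
)

```text
clock: 8.25
tool_pos: [0.6649, 0.2871, 0.0358]
eef_rot: [0.376, 0.598, -0.377, 0.599]
contact_force: [-0.1, -0.3, -0.7]
opening: 0.106
```

```bash
python3 st.py
```

```text
yaw 25.624315606543618 tilt x [ 3.0e-04 -1.6e-03 -1.0e+00] [0.6649 0.2871 0.0358] 0.10599147870052655 F [-0.1 -0.3 -0.7] 8.25
```

Emit:
send_rows(
  commands=[0, 0, -0.01, 0.001, 0, 0, 1, 0, 0, 0, 0, 0, 0, 1],
)

```text
clock: 8.45
tool_pos: [0.6655, 0.2875, 0.0355]
eef_rot: [0.377, 0.598, -0.376, 0.599]
contact_force: [-0.1, 0.6, -0.6]
opening: 0.109
```

```bash
python3 st.py
```

```text
yaw 25.59091574236578 tilt x [ 1.6e-03  6.0e-04 -1.0e+00] [0.6655 0.2875 0.0355] 0.10948626087561374 F [-0.1  0.6 -0.6] 8.45
```

Emit:
send_rows(
  commands=[0, 0, -0.012, 0, 0, 0, 1, 0, 0, -0.005, 0, 0, 0, 1],
)

```text
clock: 8.65
tool_pos: [0.6658, 0.2877, 0.0353]
eef_rot: [0.378, 0.597, -0.377, 0.599]
contact_force: [-3.3, -1.0, 5.4]
opening: 0.106
```

```bash
python3 st.py
```

```text
yaw 25.52845553497365 tilt x [ 2.4e-03  3.0e-04 -1.0e+00] [0.6658 0.2877 0.0353] 0.10643628523311964 F [-3.3 -1.   5.4] 8.65
```

Emit:
send_rows(
  commands=[0, 0, 0, 0, 0, 0, 0.8, 0, 0, 0, 0, 0, 0, 0.65, 0, 0, 0, 0, 0, 0, 0.6, 0, 0, 0.08, 0, 0, 0, 0.6, 0, 0, 0.15, 0, 0, 0, 0.6, 0, 0, 0.18, 0, 0, 0, 0.6, 0, 0, 0.1, 0, 0, 0, 0.6, 0, 0, 0, 0, 0, 0, 0.6],
)

```text
clock: 9.45
tool_pos: [0.6645, 0.287, 0.1679]
eef_rot: [0.377, 0.598, -0.377, 0.598]
contact_force: [0.2, 0.1, 0.3]
opening: 0.403
```

```bash
python3 st.py; python3 -c "
from plant import cams;import cv2,pickle
d=cams.snapshot('wrist');cv2.imwrite('pics/w6.png',d['image'])"
```

```text
yaw 25.542653104295596 tilt x [ 1.e-04  3.e-04 -1.e+00] [0.6645 0.287  0.1679] 0.40283346043144025 F [0.2 0.1 0.3] 9.45
```

View pics/w6.png

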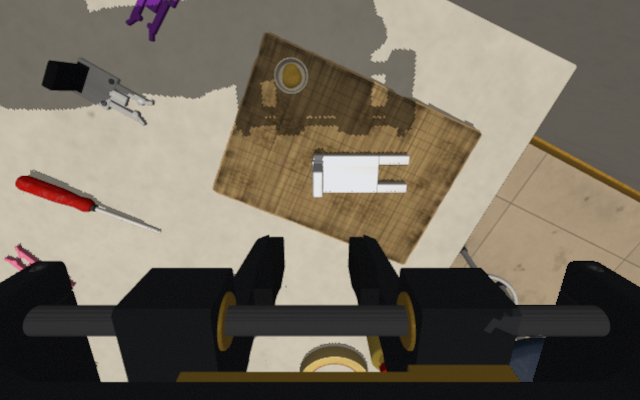

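Emit:
send_rows(
  commands=[-0.08, 0, 0.05, 0, 0, -0.05, 0.6, -0.15, -0.01, 0.1, 0, 0, -0.08, 0.6, -0.15, -0.01, 0.1, 0, 0, -0.08, 0.6, -0.15, -0.01, 0, 0, 0, -0.08, 0.6, -0.15, -0.01, 0, 0, 0, -0.03, 0.6, -0.15, -0.01, 0, 0, 0, 0, 0.6, -0.15, -0.01, 0, 0, 0, 0, 0.6, -0.1, 0, 0, 0, 0, 0, 0.6, 0, 0, 0, 0, 0, 0, 0.6, 0, 0, 0, 0, 0, 0, 0.6],
)

```text
clock: 10.5
tool_pos: [0.3783, 0.2621, 0.2194]
eef_rot: [-0.512, -0.482, 0.527, -0.477]
contact_force: [0.3, 1.0, -0.1]
opening: 0.399
```

```bash
python3 st.py; python3 -c "
from plant import cams;import cv2,pickle
d=cams.snapshot('wrist');cv2.imwrite('pics/w7.png',d['image']);pickle.dump(d,open('w7.pkl','wb'))
from h import *
print(proj(d,[.402,.266,.044]))"
```

```text
yaw -4.620486638773519 tilt x [-0.0193 -0.0096 -0.9998] [0.3783 0.2621 0.2194] 0.39937523125296265 F [ 0.3  1.  -0.1] 10.5
[338.98989323 161.16191789]
```

View pics/w7.png

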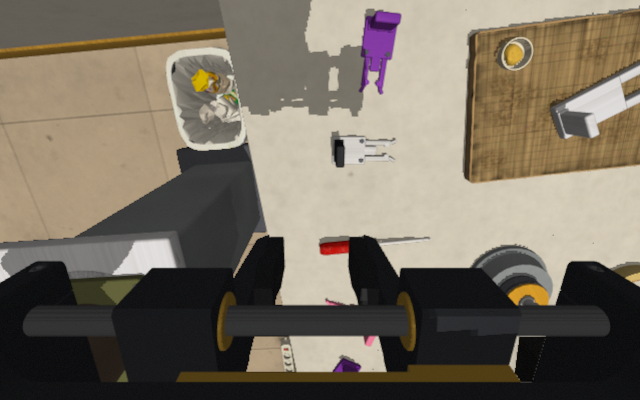

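Run:
```python
import pickle;from h import *
d=pickle.load(open("w7.pkl","rb"));im=d["image"]
cv2.imwrite("pics/w7c.png",cv2.resize(im[125:175,325:405],None,fx=9,fy=9,interpolation=cv2.INTER_CUBIC))
cv2.imwrite("pics/w7s.png",cv2.resize(im[240:310,460:560],None,fx=7,fy=7,interpolation=cv2.INTER_CUBIC))
```

```text
(no output)
```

View pics/w7c.png

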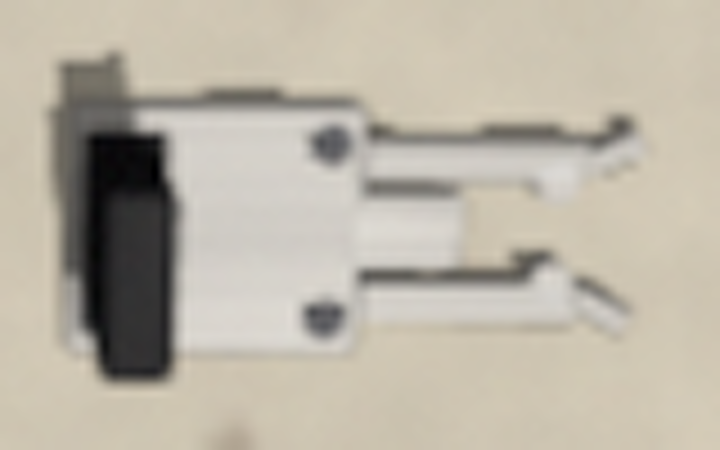

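View pics/w7s.png

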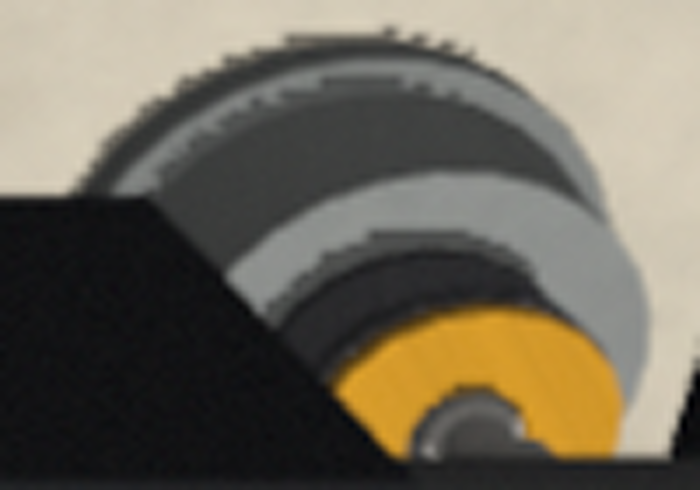

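Run:
```python
import pickle;from h import *
d=pickle.load(open("w7.pkl","rb"))
f=lambda x,y,z:onz(d,(x+.5)/9-.5+325,(y+.5)/9-.5+125,z)
P=[f(x,y,.044) for x,y in[(105,190),(172,190),(172,378),(105,378)]];print(np.round(P,4),np.mean(P,0))
ang=lambda a,b:np.degrees(np.arctan2(*(b-a)[[1,0]]))
print(ang(P[0],P[1]),ang(P[3],P[2]),ang(P[3],P[0])-90,ang(P[2],P[1])-90)
for a,b in[((140,101),(360,103)),((100,351),(352,352))]:print(ang(f(*a,.006),f(*b,.006)))
print("tips",f(637,145,.006),f(625,325,.006),"plate side mids",f(358,103,.006),f(352,352,.006),"noses",f(560,195,.006),f(542,262,.006))
print(ang(f(324,318,.006),f(332,143,.006))-90)
```

```text
[[0.3999 0.2842 0.044 ]
 [0.4083 0.2835 0.044 ]
 [0.407  0.2592 0.044 ]
 [0.3984 0.2599 0.044 ]] [0.40342226 0.27168928 0.044     ]
-4.526783186222775 -4.450394102078221 -3.4534351290587466 -2.9897563182713043
-5.080108739062861
-4.694831898233776
tips [0.4752397  0.27770858 0.006     ] [0.47364049 0.25222238 0.006     ] plate side mids [0.43684764 0.28658994 0.006     ] [0.43494252 0.25130228 0.006     ] noses [0.46457247 0.27155106 0.006     ] [0.46199782 0.26223152 0.006     ]
-4.50138355823546
```

Emit:
send_rows(
  commands=[0.1, 0.038, 0, 0.006, -0.012, 0, 0.6, 0, 0, -0.12, 0, 0, 0, 0.6, 0, 0, -0.15, 0, 0, 0, 0.6, 0, 0, -0.12, 0, 0, 0, 0.6, 0, 0, -0.08, 0, 0, 0, 0.6, 0, 0, 0, 0, 0, 0, 0.6, 0, 0, 0, 0, 0, 0, 0.6],
)

```text
clock: 11.25
tool_pos: [0.4159, 0.2725, 0.0952]
eef_rot: [0.525, 0.475, -0.52, 0.477]
contact_force: [0.5, 0.7, -0.0]
opening: 0.401
```

```bash
python3 st.py
```

```text
yaw -5.343995655497244 tilt x [ 0.0069  0.0037 -1.    ] [0.4159 0.2725 0.0952] 0.4012942303025137 F [ 0.5  0.7 -0. ] 11.25
```

Emit:
send_rows(
  commands=[-0.05, -0.004, 0, -0.002, 0.004, 0.009, 0.6, 0, 0, 0, 0, 0, 0, 0.6, -0.01, 0, -0.06, 0, 0, 0, 0.6, -0.01, 0, -0.06, 0, 0, 0, 0.6, -0.01, 0, -0.06, 0, 0, 0, 0.6, 0, 0, 0, 0, 0, 0, 0.6],
)

```text
clock: 11.85
tool_pos: [0.3987, 0.2746, 0.0547]
eef_rot: [0.524, 0.48, -0.515, 0.48]
contact_force: [0.3, 0.7, 0.7]
opening: 0.396
```

```bash
python3 st.py
```

```text
yaw -4.536753057415859 tilt x [ 0.0096  0.0095 -0.9999] [0.3987 0.2746 0.0547] 0.3963482293321203 F [0.3 0.7 0.7] 11.85
```

Emit:
send_rows(
  commands=[0.019, -0.012, 0, -0.006, 0.006, 0, 0.6, 0, 0, 0, 0, 0, 0, 0.6, 0, 0, -0.06, 0, 0, 0, 0.6, 0, 0, -0.06, 0, 0, 0, 0.6, 0, 0, -0.04, 0, 0, 0, 0.6, 0, 0, 0, 0, 0, 0, 0.6, 0, 0, 0, 0, 0, 0, 0.6],
)

```text
clock: 12.55
tool_pos: [0.4066, 0.2751, 0.02]
eef_rot: [0.524, 0.48, -0.515, 0.48]
contact_force: [0.1, -0.7, 0.5]
opening: 0.4
```

```bash
python3 st.py
```

```text
yaw -4.5303216101971335 tilt x [ 0.0087  0.0088 -0.9999] [0.4066 0.2751 0.02  ] 0.40048791347434054 F [ 0.1 -0.7  0.5] 12.55
```

Emit:
send_rows(
  commands=[-0.013, -0.014, -0.025, -0.006, 0.006, 0, 0.6, 0, 0, 0, 0, 0, 0, 0.6, 0, 0, 0, 0, 0, 0, 0.6],
)

```text
clock: 12.85
tool_pos: [0.4036, 0.2719, 0.0146]
eef_rot: [0.519, 0.48, -0.519, 0.48]
contact_force: [-0.2, 0.4, -0.9]
opening: 0.399
```

```bash
python3 st.py
```

```text
yaw -4.538908497174843 tilt x [-1.e-04  1.e-04 -1.e+00] [0.4036 0.2719 0.0146] 0.39857703027857266 F [-0.2  0.4 -0.9] 12.85
```

Perfect alignment; close.

Emit:
send_rows(
  commands=[0, 0, 0, 0, 0, 0, 0.85, 0, 0, 0, 0, 0, 0, 1, 0, 0, 0, 0, 0, 0, 1, 0, 0, 0, 0, 0, 0, 1, 0, 0, 0, 0, 0, 0, 1, 0, 0, 0, 0, 0, 0, 1],
  newtons=50,
)

```text
clock: 13.45
tool_pos: [0.4039, 0.2719, 0.015]
eef_rot: [0.52, 0.48, -0.519, 0.48]
contact_force: [0.6, 0.5, -0.6]
opening: 0.102
```

```bash
python3 st.py; python3 -c "
from plant import cams;import cv2,pickle
d=cams.snapshot('wrist');cv2.imwrite('pics/w8.png',d['image']);pickle.dump(d,open('w8.pkl','wb'))"
```

```text
yaw -4.562961179834889 tilt x [ 4.e-04  7.e-04 -1.e+00] [0.4039 0.2719 0.015 ] 0.10216791420336081 F [ 0.6  0.5 -0.6] 13.45
```

View pics/w8.png

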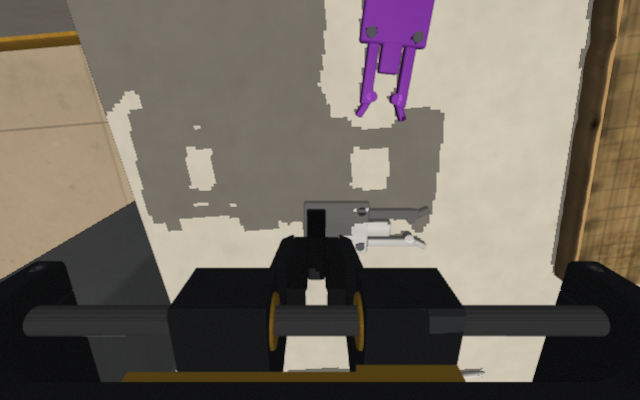

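Emit:
send_rows(
  commands=[0, 0, 0.08, 0, 0, 0, 1, 0, 0, 0.14, 0, 0, 0, 1, 0, 0, 0.14, 0, 0, 0, 1, 0, 0, 0.1, 0, 0, 0, 1, 0.08, -0.13, 0, 0, 0, 0, 1, 0.08, -0.13, 0, 0, 0, 0, 1, 0.08, -0.13, 0, 0, 0, 0, 1, 0.08, -0.13, 0, 0, 0, 0, 1, 0.08, -0.13, 0, 0, 0, 0, 1, 0.04, -0.06, 0, 0, 0, 0, 1, 0, 0, 0, 0, 0, 0, 1],
)

```text
clock: 14.6
tool_pos: [0.5148, 0.0873, 0.1345]
eef_rot: [-0.518, -0.481, 0.518, -0.481]
contact_force: [-0.6, -0.3, 0.1]
opening: 0.1
```

```bash
python3 st.py
```

```text
yaw -4.2799535212740345 tilt x [ 1.e-04 -3.e-04 -1.e+00] [0.5148 0.0873 0.1345] 0.09979854542531713 F [-0.6 -0.3  0.1] 14.6
```

Emit:
send_rows(
  commands=[0.008, -0.085, -0.05, 0, 0, 0, 1, 0, 0, -0.07, 0, 0, 0, 1, 0, 0, -0.07, 0, 0, 0, 1, 0, 0, 0, 0, 0, 0, 1, 0, 0, 0, 0, 0, 0, 1],
)

```text
clock: 15.1
tool_pos: [0.5141, 0.0709, 0.0864]
eef_rot: [0.518, 0.483, -0.517, 0.481]
contact_force: [-0.3, 0.5, -1.7]
opening: 0.103
```

```bash
python3 st.py;python3 -c "
from plant import cams;import cv2,pickle
d=cams.snapshot('wrist');cv2.imwrite('pics/w9.png',d['image']);pickle.dump(d,open('w9.pkl','wb'))"
```

```text
yaw -3.986391743406344 tilt x [-0.001   0.0034 -1.    ] [0.5141 0.0709 0.0864] 0.10298777528797858 F [-0.3  0.5 -1.7] 15.1
```

View pics/w9.png

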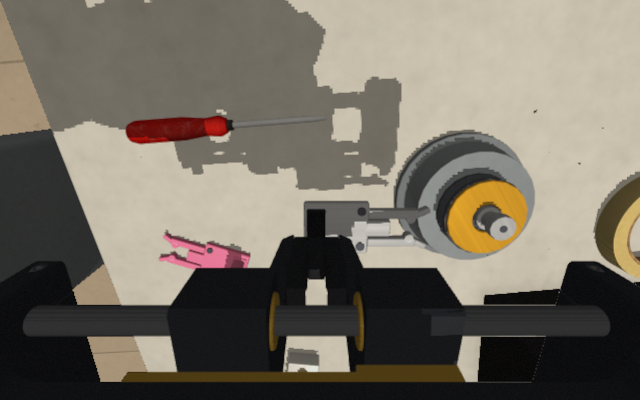

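Emit:
send_rows(
  commands=[0.0, -0.017, -0.04, -0.002, 0, 0, 1, 0, 0, -0.02, 0, 0, 0, 1, 0, 0, 0, 0, 0, 0, 1, 0, 0, 0, 0, 0, 0, 1],
)

```text
clock: 15.55
tool_pos: [0.5148, 0.068, 0.072]
eef_rot: [0.517, 0.483, -0.516, 0.483]
contact_force: [0.4, 0.0, -0.0]
opening: 0.103
```

```bash
python3 st.py;python3 -c "
from plant import cams;import cv2,pickle
d=cams.snapshot('wrist');cv2.imwrite('pics/w10.png',cv2.resize(d['image'][140:280,295:545],None,fx=3.2,fy=3.2,interpolation=cv2.INTER_CUBIC));pickle.dump(d,open('w10.pkl','wb'))
d=cams.snapshot('scene');cv2.imwrite('pics/s10.png',cv2.resize(d['image'][170:270,220:340],None,fx=5,fy=5,interpolation=cv2.INTER_CUBIC));pickle.dump(d,open('s10.pkl','wb'))"
```

```text
yaw -3.8898341981018296 tilt x [ 0.0018  0.0014 -1.    ] [0.5148 0.068  0.072 ] 0.10341807461686735 F [ 0.4  0.  -0. ] 15.55
```

View pics/w10.png

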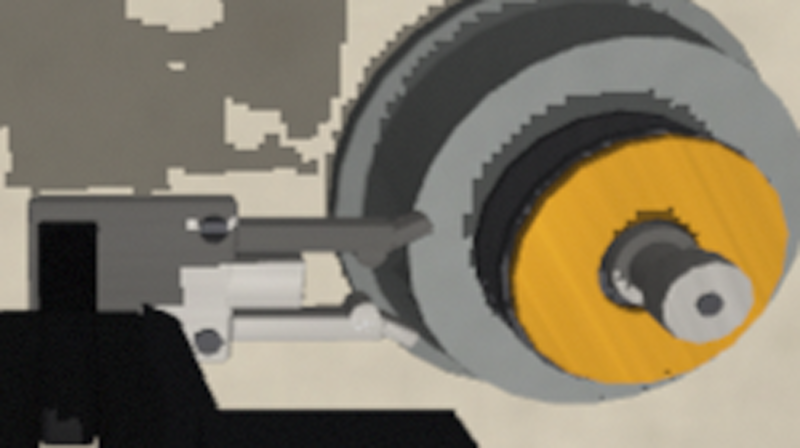

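View pics/s10.png

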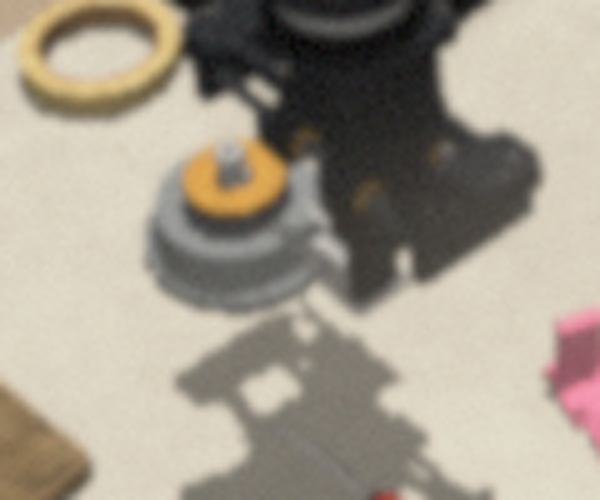

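Run:
```python
import pickle;from h import *
d=pickle.load(open("w10.pkl","rb"))
f=lambda x,y,z:onz(d,(x+.5)/3.2-.5+295,(y+.5)/3.2-.5+140,z)
sp=f(708,303,.071);print("spindle",sp)
z=.063
a=f(214,228,z);b=f(209,342,z);print("screws",a,b,(a+b)/2)
t1=f(425,222,z);t2=f(412,342,z);print("tips",t1,t2,(t1+t2)/2)
n1=f(375,262,z);n2=f(365,308,z);print("noses",n1,n2,(n1+n2)/2)
yaw=np.radians(-3.9);o=np.array([.5148,.068])+.055*np.array([np.cos(yaw),np.sin(yaw)]);print("origin by FK",o)
n=np.array([-np.sin(yaw),np.cos(yaw)]);print("lateral of spindle minus clip", (sp[:2]-o)@n, "along",(sp[:2]-o)@np.array([np.cos(yaw),np.sin(yaw)]))
m=((t1+t2)/2)[:2];print("lat via tips",(sp[:2]-m)@n, "along from tips",(sp[:2]-m)@np.array([np.cos(yaw),np.sin(yaw)]))
m=((a+b)/2)[:2];print("lat via screws",(sp[:2]-m)@n)
```

```text
spindle [0.63741023 0.05956671 0.071     ]
screws [0.54409444 0.07845446 0.063     ] [0.54253125 0.05348019 0.063     ] [0.54331285 0.06596732 0.063     ]
tips [0.58530691 0.07682347 0.063     ] [0.58390141 0.05056536 0.063     ] [0.58460416 0.06369441 0.063     ]
noses [0.57580934 0.06895637 0.063     ] [0.57410877 0.05895532 0.063     ] [0.57495905 0.06395584 0.063     ]
origin by FK [0.56967264 0.06425916]
lateral of spindle minus clip -7.438711828048056e-05 along 0.06789988664953336
lat via tips -0.0005265222418707504 along from tips 0.05296452751422116
lat via screws 1.427174675175342e-05
```

Emit:
send_rows(
  commands=[0.04, -0.003, -0.007, -0.001, 0.001, 0, 1, 0.05, -0.0035, 0, 0, 0, 0, 1, 0.04, -0.003, 0, 0, 0, 0, 1, 0, 0, 0, 0, 0, 0, 1, 0, 0, 0, 0, 0, 0, 1],
)

```text
clock: 16.15
tool_pos: [0.5481, 0.0655, 0.0712]
eef_rot: [0.517, 0.483, -0.516, 0.483]
contact_force: [-0.6, 0.3, -1.2]
opening: 0.101
```

```bash
python3 st.py
```

```text
yaw -3.8933431130392755 tilt x [ 8.e-04  1.e-04 -1.e+00] [0.5481 0.0655 0.0712] 0.10090960523164036 F [-0.6  0.3 -1.2] 16.15
```

Emit:
send_rows(
  commands=[0.03, -0.003, -0.004, 0, 0, 0, 1, 0.03, -0.003, -0.001, 0, 0, 0, 1, 0, 0, 0, 0, 0, 0, 1, 0, 0, 0, 0, 0, 0, 1],
)

```text
clock: 16.55
tool_pos: [0.563, 0.0639, 0.0699]
eef_rot: [-0.516, -0.483, 0.517, -0.483]
contact_force: [-0.8, 0.8, -0.3]
opening: 0.104
```

```bash
python3 st.py;python3 -c "
from plant import cams;import cv2,pickle
d=cams.snapshot('wrist');cv2.imwrite('pics/w11.png',cv2.resize(d['image'][140:280,295:545],None,fx=3.2,fy=3.2,interpolation=cv2.INTER_CUBIC));pickle.dump(d,open('w11.pkl','wb'))"
```

```text
yaw -3.857616687334164 tilt x [-4.e-04 -3.e-04 -1.e+00] [0.563  0.0639 0.0699] 0.10388559461799807 F [-0.8  0.8 -0.3] 16.55
```

View pics/w11.png

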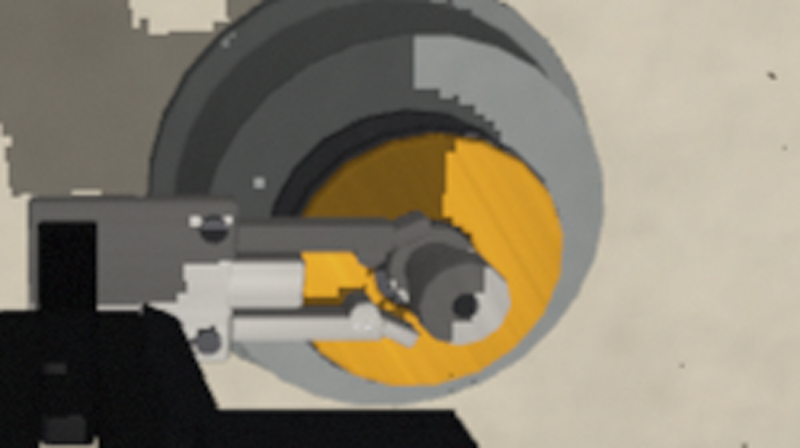

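Emit:
send_rows(
  commands=[0.025, 0.002, 0.001, 0, 0, 0, 1, 0.025, -0.002, 0, 0, 0, 0, 1, 0, 0, 0, 0, 0, 0, 1],
)

```text
clock: 16.9
tool_pos: [0.574, 0.0638, 0.0699]
eef_rot: [-0.515, -0.484, 0.518, -0.482]
contact_force: [-1.4, 0.4, 0.0]
opening: 0.103
```

```bash
python3 st.py
```

```text
yaw -3.8116223630752613 tilt x [-0.0048 -0.0015 -1.    ] [0.574  0.0638 0.0699] 0.10276622947114727 F [-1.4  0.4  0. ] 16.9
```

Emit:
send_rows(
  commands=[0.03, -0.002, 0, 0.001, -0.003, 0, 1, 0.03, -0.002, 0, 0, 0, 0, 1],
)

```text
clock: 17.1
tool_pos: [0.575, 0.0633, 0.0689]
eef_rot: [-0.508, -0.489, 0.523, -0.479]
contact_force: [-17.5, 0.3, 16.9]
opening: 0.104
```

```bash
python3 st.py
```

```text
yaw -3.6301025345400064 tilt x [-0.0263 -0.0048 -0.9996] [0.575  0.0633 0.0689] 0.10398462586236987 F [-17.5   0.3  16.9] 17.1
```

Emit:
send_rows(
  commands=[-0.012, 0, 0.004, 0.003, -0.017, 0, 1, 0, 0, 0, 0, 0, 0, 1],
)

```text
clock: 17.3
tool_pos: [0.5709, 0.064, 0.07]
eef_rot: [-0.515, -0.485, 0.515, -0.484]
contact_force: [0.5, 0.6, -0.5]
opening: 0.104
```

```bash
python3 st.py;python3 -c "
from plant import cams;import cv2,pickle
d=cams.snapshot('wrist');cv2.imwrite('pics/w12.png',cv2.resize(d['image'][140:280,295:545],None,fx=3.2,fy=3.2,interpolation=cv2.INTER_CUBIC));pickle.dump(d,open('w12.pkl','wb'))"
```

```text
yaw -3.552397575209971 tilt x [-8.e-04  7.e-04 -1.e+00] [0.5709 0.064  0.07  ] 0.10398948855604638 F [ 0.5  0.6 -0.5] 17.3
```

View pics/w12.png

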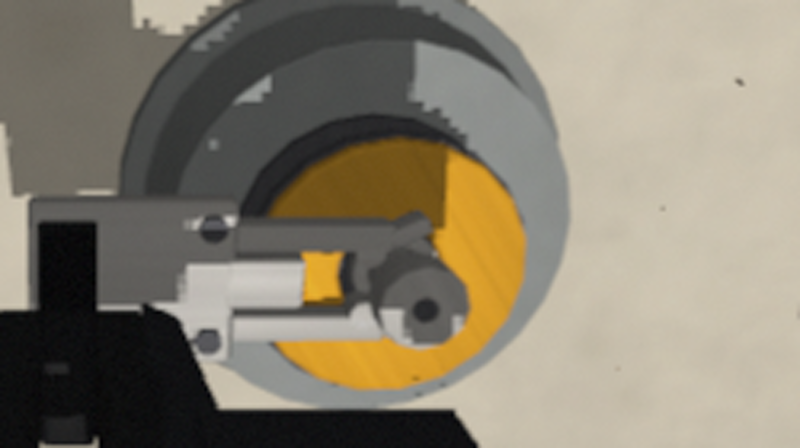

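Emit:
send_rows(
  commands=[0.012, 0, 0.004, -0.001, -0.002, -0.003, 1, 0.045, -0.003, 0.001, 0, -0.009, 0, 1],
)

```text
clock: 17.55
tool_pos: [0.5799, 0.063, 0.0701]
eef_rot: [0.517, 0.481, -0.516, 0.485]
contact_force: [-8.3, 1.3, -0.3]
opening: 0.105
```

```bash
python3 st.py
```

```text
yaw -3.835294225462183 tilt x [ 0.004  -0.0038 -1.    ] [0.5799 0.063  0.0701] 0.10469287600501785 F [-8.3  1.3 -0.3] 17.55
```

Emit:
send_rows(
  commands=[0.02, 0, 0, 0.002, 0, 0, 1, 0, 0, 0, 0, 0, 0, 1],
)

```text
clock: 17.75
tool_pos: [0.586, 0.0632, 0.0699]
eef_rot: [0.517, 0.482, -0.516, 0.484]
contact_force: [-4.0, 0.7, 1.0]
opening: 0.103
```

```bash
python3 st.py;python3 -c "
from plant import cams;import cv2,pickle
d=cams.snapshot('wrist');cv2.imwrite('pics/w13.png',cv2.resize(d['image'][140:280,295:545],None,fx=3.2,fy=3.2,interpolation=cv2.INTER_CUBIC));pickle.dump(d,open('w13.pkl','wb'))"
```

```text
yaw -3.869595039969412 tilt x [ 3.8e-03 -5.0e-04 -1.0e+00] [0.586  0.0632 0.0699] 0.10340222427065071 F [-4.   0.7  1. ] 17.75
```

View pics/w13.png

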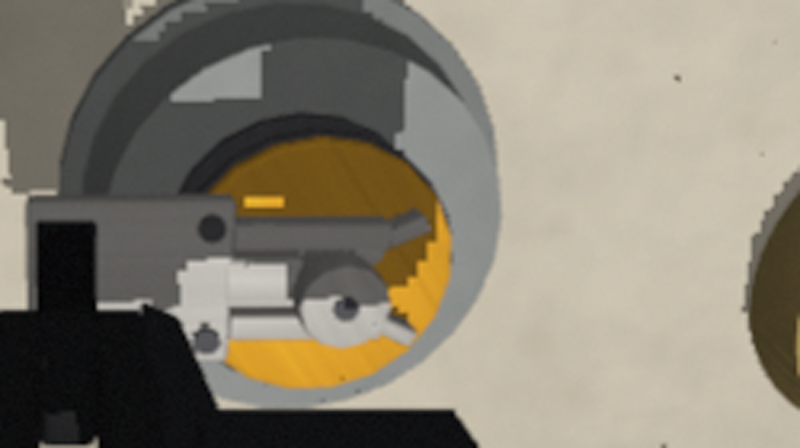

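Run:
```python
import pickle;from h import *
d=pickle.load(open("w13.pkl","rb"))
f=lambda x,y,z:onz(d,(x+.5)/3.2-.5+295,(y+.5)/3.2-.5+140,z)
sp=f(347,308,.071);z=.061
t=(f(428,222,z)+f(412,340,z))/2;s=(f(212,229,z)+f(206,341,z))/2
print(sp,t,s,"tips ahead of axis",t-sp,"screws",sp-s)
d=pickle.load(open("w10.pkl","rb"))
z=.063;s=(f(214,228,z)+f(209,342,z))/2;t=(f(425,222,z)+f(412,342,z))/2;print(s,t,t-s)
```

```text
[0.63877619 0.05958482 0.071     ] [0.65608466 0.05904823 0.061     ] [0.61398017 0.06118568 0.061     ] tips ahead of axis [ 0.01730847 -0.00053658 -0.01      ] screws [ 0.02479601 -0.00160087  0.01      ]
[0.54331285 0.06596732 0.063     ] [0.58460416 0.06369441 0.063     ] [ 0.04129131 -0.00227291  0.        ]
```

Emit:
send_rows(
  commands=[0, 0, 0, 0, 0, 0, 0.85, 0, 0, 0, 0, 0, 0, 0.75, 0, 0, 0, 0, 0, 0, 0.7, 0, 0, 0, 0, 0, 0, 0.7],
)

```text
clock: 18.2
tool_pos: [0.5898, 0.0631, 0.0708]
eef_rot: [0.52, 0.48, -0.514, 0.485]
contact_force: [-0.2, 0.6, -0.2]
opening: 0.298
```

```bash
python3 st.py
```

```text
yaw -3.9440951166646263 tilt x [ 1.100e-02  7.000e-04 -9.999e-01] [0.5898 0.0631 0.0708] 0.2978472897067374 F [-0.2  0.6 -0.2] 18.2
```

Emit:
send_rows(
  commands=[-0.018, 0, 0, 0, 0.007, 0, 0.7, 0, 0, 0, 0, 0, 0, 0.7, 0, 0, 0.06, 0, 0, 0, 0.7, -0.01, 0, 0.1, 0, 0, 0, 0.7, 0, 0, 0.15, 0, 0, 0, 0.7, 0, 0, 0.15, 0, 0, 0, 0.7, 0, 0, 0.15, 0, 0, 0, 0.7, 0, 0, 0, 0, 0, 0, 0.7],
)

```text
clock: 19.0
tool_pos: [0.5807, 0.063, 0.2279]
eef_rot: [-0.516, -0.484, 0.517, -0.482]
contact_force: [-0.2, 0.5, 0.8]
opening: 0.303
```

```bash
python3 st.py;python3 -c "
from plant import cams;import cv2,pickle
for n in ('wrist','scene'):
  d=cams.snapshot(n);cv2.imwrite(f'pics/{n}14.png',d['image']);pickle.dump(d,open(n+'14.pkl','wb'))"
```

```text
yaw -3.8897076582834145 tilt x [-3.6e-03  7.0e-04 -1.0e+00] [0.5807 0.063  0.2279] 0.3026114360384632 F [-0.2  0.5  0.8] 19.0
```

View pics/wrist14.png

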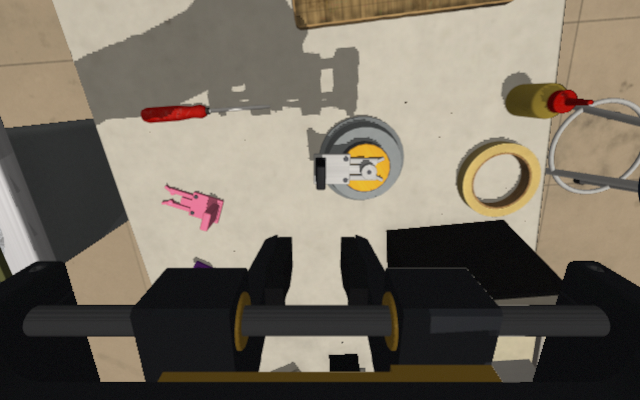

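View pics/scene14.png

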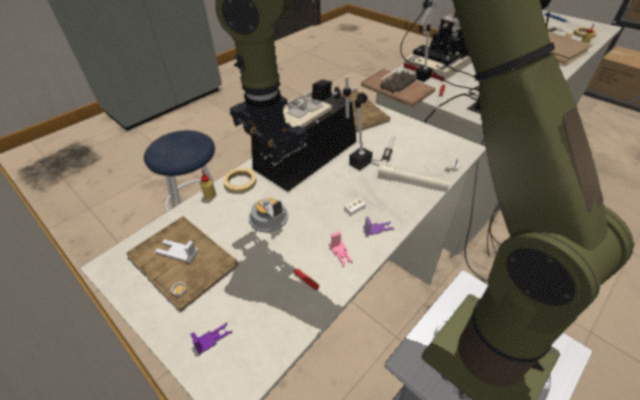

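Run:
```python
import pickle;from h import *
d=pickle.load(open("wrist14.pkl","rb"));im=d["image"]
a=cv2.resize(im[130:200,305:405],None,fx=7,fy=7,interpolation=cv2.INTER_CUBIC)
cv2.imwrite("pics/w14c.png",a)
```

```text
(no output)
```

View pics/w14c.png

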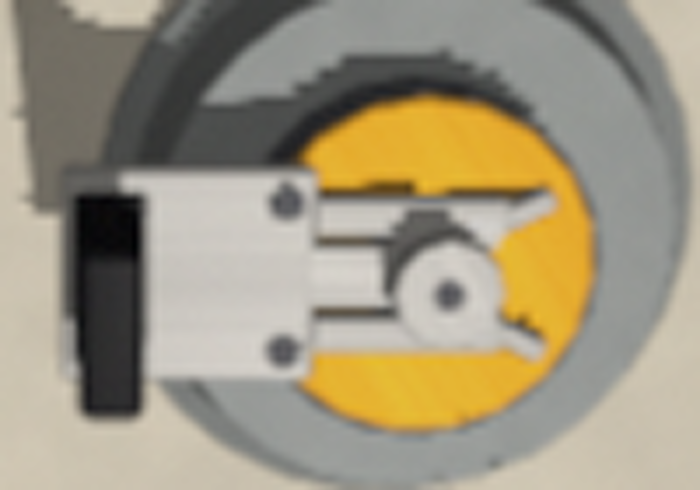

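Run:
```python
import pickle;from h import *
d=pickle.load(open("wrist14.pkl","rb"))
f=lambda x,y,z:onz(d,(x+.5)/7-.5+305,(y+.5)/7-.5+130,z)
sp=f(450,296,.071);t=(f(553,200,.060)+f(542,350,.060))/2
T=np.mean([f(*p,.098) for p in[(80,265),(143,265),(143,415),(84,415)]],0)
print(sp,"tips",t-sp,"tab",T-sp)
```

```text
[0.63843954 0.0587276  0.071     ] tips [ 0.01762438 -0.00065706 -0.011     ] tab [-0.05350923  0.00386399  0.027     ]
```

Emit:
send_rows(
  commands=[0, 0, 0, 0, 0, 0, 0.7, 0, 0, 0, 0, 0, 0, 0.7, 0, 0, 0, 0, 0, 0, 0.7],
)

```text
clock: 19.4
tool_pos: [0.5756, 0.0605, 0.2199]
eef_rot: [-0.511, -0.486, 0.522, -0.479]
contact_force: [0.5, -0.6, -0.3]
opening: 0.299
```

```bash
python3 -c "
from plant import job
print(job.finish_job())"
```

```text
the job is handed in; nothing more can be done
None
```

The job is done and handed in at about 19.4 s. I drew the shim out by its tab, about 92 mm. The wheel and washer settled onto the seat, and the shim was laid flat on the board, clear of the dish. I then pushed the grey clip with the black tab into the groove along its own axis, let go of it and raised the gripper clear.

**Last checks:** In the final wrist picture the jaw tips lie 17.6 mm past the spindle axis, where 17 mm is expected. The tab lies 53.6 mm behind it, where 55 mm is expected, so the clip is home to within about 1.5 mm. The shim showed flat on the board, and the dish, screwdriver, trial block and look-alikes I could see in the last pictures had not visibly moved. The caliper's position was not specifically checked.

**What disagreed:** My first push pitched the clip nose-down onto the washer, with about 17 N sideways and 17 N upwards on the tool. I backed off, levelled and raised it slightly, and the second push snapped it in at about 8 N. With the clip home, the arm read about 3 mm further forward than I had worked out. The pictures still showed it seated, so I went by them.

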